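# Set the slicer's pull-and-turn thickness selector

## Robot

A 6-joint arm with a two-finger parallel gripper is mounted at the origin on the work surface. World frame = base frame: x ahead of the robot, y to its left, z up, the work surface at z = 0. Lengths are in m, angles in rad, forces in N, time in s.
With the tool pointing down it reaches from about 0.3 to 0.775 m from the base axis. Payload 14.6 kg.
Tool frame: the origin (TCP) lies at the very end of the fingers, on their centre line; the grasp point (between the pads) lies 19 mm behind it; z points along the fingers, y is the line along which they close (so a half turn about z gives the same grasp; the last joint's range is limited). The gripper opens to 94 mm and grips with 3 to 60 N. Pads are 16 mm wide; open, the fingers measure 119 mm over their backs; the gripper's body (75 mm by 177 mm) begins 78 mm behind the grasp point.
Start: joints at [-1.331, 0.3, 1.521, -0, 1.321, -0.067], TCP at [0.166, -0.524, 0.178] pointing down, gripper open.
Joint ranges: [-3.03, 3.03], [-0.79, 2.21], [0.23, 2.52], [-1.04, 4.18], [0, 3.07], [-2.55, 2.55]. Speed limits (rad/s): [2.22, 2.22, 2.57, 3.14, 3.14, 3.14].

## Interface

Orientations are given as [roll, pitch, yaw] about the fixed x, y, z axes, in that order (R = Rz(yaw) Ry(pitch) Rx(roll)).
In Python, from station import ctrl gives the robot as it stands.
- The arm moves only by the shell command python3 -m pendant 'ROWS' [OPENING] [FORCE]. ROWS is JSON, a list of rows, each a list of 2 entries, a list of its own where there are three numbers: the shift along the world's x, y, z in cm, then the turn about the world's z in rad. A call has 1 to 20 rows; each row shifts and turns the commanded pose from where the row before left it; what a row does not reach is not made up. A row lasts 1/12 s, in which the tool goes at most 41.7 mm and 7.16 degrees, less where a joint would pass 70% of its speed; a pose out of reach is approached as far as the arm can. A call is refused whole if a number of a shift passes 4.17 or a number of a turn 0.125, either way. A call with a gripper value outside its range is refused whole. OPENING is the opening, from 0 (shut) to 1 (fully open), set as the call begins (- or left out, the last holds). The fingers move at their own pace and stop on an object; FORCE is the grip in N (left out, the last holds). Time passes only in rows, so rows that do not move let the fingers close. It gives the time, the measured TCP pose, the force, the opening and the grip force at its end, in the units of the state.
- ctrl.get_obs(): the state, without advancing time (a new reading comes with each control period).
- ctrl.camera(name): name is "scene" or "side" or "wrist"; returns a dict with "color" (420x560x3 uint8, red, green, blue), "intrinsics" (3x3 intrinsics, pixels), "camera_from_world" (4x4, takes a point from world to camera coordinates). Camera axes: x right, y down, z forward; pixel columns grow to the right and rows downward; lengths in m; the calibration is good to about 2 mm. A picture is of the moment at which its call begins. There is no depth.
- ctrl.hand_in(): hands the job in; it is judged then, once.
The state is a dict: "time_s": time; "qpos": joint angles; "joint_vel": joint speeds; "tau": joint torques, N m; "ee_pos": TCP position; "eef_rot": TCP orientation; "force": force on the tool from outside, world axes, zero at the start; "moment": the same for the moment, N m; "grip_width": finger opening in m; "grip_force": force on a finger pad.
Only numpy, scipy, OpenCV 4.12 (cv2) and the standard library are available. Lean on these libraries where they do the work, as an engineer would, in place of code of your own. Each camera call takes 0.05 s, during which the arm holds its last target. There are 200 camera calls.

## Task

Set the vegetable slicer to its two-pip thickness: pull its sprung selector knob straight up, turn it clockwise past the single pip to the two pips and let it drop fully home into the notch there, then let go. The pips are only a rough guide, so feel for the notch; never force the knob round against the notches, jam it down on them or wrench it up against its stop. Leave everything else on the counter as it stands.

Things in the scene. Friction and masses are not known exactly. Their poses are not given: they have to be found in the camera images.
- slicer: Aluminium hand-cranked vegetable slicer, fixed. Origin on the counter under the selector's vertical axis, z up. Housing x -100 to 100, y -100 to 260 mm, flat deck 90 mm up; crank at y 260 to 335 mm. Rows of raised black pips (8 mm wide, first 53 mm from the axis, next ones 12 mm farther out) at 3 degrees (one pip), -29 (two), -60 (three) about z from x; clockwise from above is negative.
- hopper (a point): Top of the pusher in the slicer's round steel hopper, on the hopper's axis: 195 mm along the slicer's y, 217 mm above the counter. The hopper is up to 104 mm wide; keep clear of it.
- knob: Black selector knob, vertical axis, x along the bar to the pointer. Skirt disc 80 mm wide, top 20 mm above the deck when home; on it a grip bar 60 mm long, 16 thick, 32 high. It weighs about 0.12 kg, is sprung down (6 N home, 10 N at the stop) and greased (drag 2 N at 50 mm/s). Starts in a wide parked pocket, at 14 to 55 degrees about z from the slicer's x. Turns freely when clear.
- knob_grip (a point): Point on the selector's axis inside the grip bar, 9 mm below its top, 23 mm above the skirt, 43 mm above the deck when home. The bar can be gripped across its 16 mm from above.
- pointer (a point): Outer tip of the white pointer nose on the skirt, 46 mm from the axis, 20.5 mm above the deck when home.
- tooth (a point): Foot of the flat-ended tooth under the skirt, hidden, 33 mm from the axis on the pointer's side; tooth 6 mm wide. At home it sits 6 mm deep in a hidden index ring: wide parked pocket, then clockwise three 8 mm notches, 31.5 degrees apart, flat lands between. Knob and slicer must not press on each other with more than 30 N (about 1 N m against a notch's side).
- mark_two (a point): Point on the deck on the line of the two pips, 46 mm from the axis (7 mm inside the first pip): roughly where the pointer should point. The ring may have slipped: each notch lies within 12 degrees either way of its pips, all by the same angle. The tooth enters only within about 2 degrees of its notch (1 mm play to each side); elsewhere it stays up on a land.
- plunger (a joint): How far the knob is pulled up, m: 0 fully home in a notch or pocket; 0.005 to 0.006 riding on a land; clear to turn above 0.006; hard stop at 0.014.
- cutter: Bystander: spare steel cutter ring, 52 mm wide, 6 mm thick, lying on the slicer's deck between knob and hopper; origin under its centre.
- shaker: Bystander: small glass shaker, 30 mm wide, 60 mm high, on the corner of the slicer's deck; origin under its centre.
- jug: Bystander: open yellow plastic jug, 112 mm wide, 190 mm high; origin under its centre.
- jar: Bystander: glass storage jar with a steel lid, 90 mm wide, 150 mm high; origin under its centre.
- mug: Bystander: mug, 80 mm wide, 85 mm high; origin under its centre.
- tumbler: Bystander: clear tumbler, 68 mm wide, 100 mm high; origin under its centre.
- spoon: Bystander: wooden spoon lying on the counter; origin under its centre.

How it is judged:
By the outcome, as a careful person would: the job done as asked, in the order asked, and still so for the second after the job is handed in, with the robot touching nothing.
It also fails if it takes over 48 s, if anything falls off the work surface, if the arm or the gripper's body presses on something with over 40 N, if the wrist force passes 120 N, or if a joint passes its speed limit or range.

## Working session

There is one attempt and no reset: what is moved stays moved. The work goes in short steps, Python scripts to look and compute and a shell command to move; the robot and the scene stay as the last step left them, time stands still between calls to the robot, and variables do not carry over. Pictures are saved under pics/ and viewed, at most 10 in all, crops included, and the job is handed in when it is done.

```bash
mkdir -p pics
python3 - <<'E'
from station import ctrl
import cv2,numpy as np
for n in("scene","side"):
    c=ctrl.camera(n);cv2.imwrite(f"pics/{n}0.png",c["color"][:,:,::-1])
    print(n,c["intrinsics"].tolist(),np.round(c["camera_from_world"],4).tolist())
o=ctrl.get_obs();print(o)
E
```

```text
scene [[417.5087314349046, 0.0, 278.84064544881613], [0.0, 417.5087314349046, 208.07605602429837], [0.0, 0.0, 1.0]] [[-0.1084, 0.994, -0.0176, 0.0357], [0.6433, 0.0566, -0.7635, -0.1973], [-0.7579, -0.0941, -0.6456, 1.5187], [0.0, 0.0, 0.0, 1.0]]
side [[426.96836240467354, 0.0, 282.7801813871607], [0.0, 426.96836240467354, 212.10701950234886], [0.0, 0.0, 1.0]] [[0.9861, -0.1658, -0.0092, -0.4909], [-0.1086, -0.6019, -0.7911, 0.2016], [0.1257, 0.7811, -0.6116, 1.3918], [0.0, 0.0, 0.0, 1.0]]
{'time_s': 0.1, 'qpos': array([-1.33058030e+00,  3.00431941e-01,  1.52149139e+00, -2.43724239e-05,
        1.32068218e+00, -6.65677411e-02]), 'joint_vel': array([ 1.15618746e-03,  1.02091997e-04, -1.41237166e-03,  1.35810184e-03,
        1.06198017e-04, -5.14531708e-05]), 'tau': array([ 2.62324866e-03, -5.32645583e+01, -3.53284228e+01,  7.10226805e-02,
        2.34808191e-02, -6.68615644e-05]), 'ee_pos': array([ 0.16604492, -0.52407617,  0.17724576]), 'eef_rot': array([-3.14058048e+00, -4.38176603e-05,  3.06789793e-01]), 'force': array([-0.23289763, -0.19637807, -0.37682328]), 'moment': array([ 0.0165503 , -0.01257752,  0.01597558]), 'grip_force': 0.0, 'grip_width': 0.09414674121428303}
```

View pics/scene0.png

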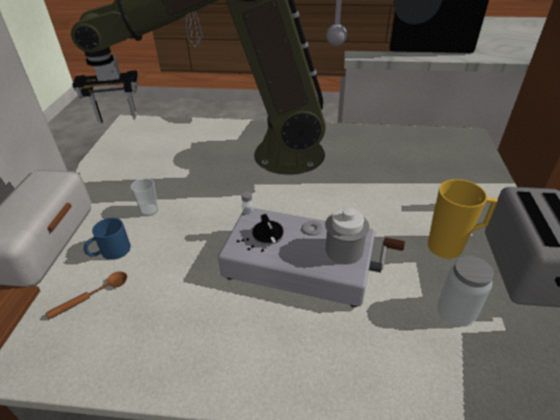

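View pics/side0.png

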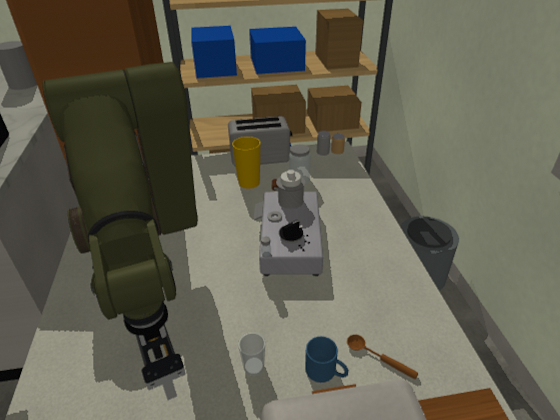

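The scene view shows the knob at about (267,231), the pips at (250,243) and the hopper at (347,230). The side view shows the knob at about (291,233). I'll enlarge both.

Run:
```python
import cv2,numpy as np
a=cv2.imread("pics/scene0.png")[180:300,215:385]
b=cv2.imread("pics/side0.png")[160:280,245:335]
r=lambda i,k:cv2.resize(i,None,fx=k,fy=k,interpolation=cv2.INTER_CUBIC)
cv2.imwrite("pics/a.png",r(a,4.5)); cv2.imwrite("pics/b.png",r(b,5))
```

```text
(no output)
```

View pics/a.png

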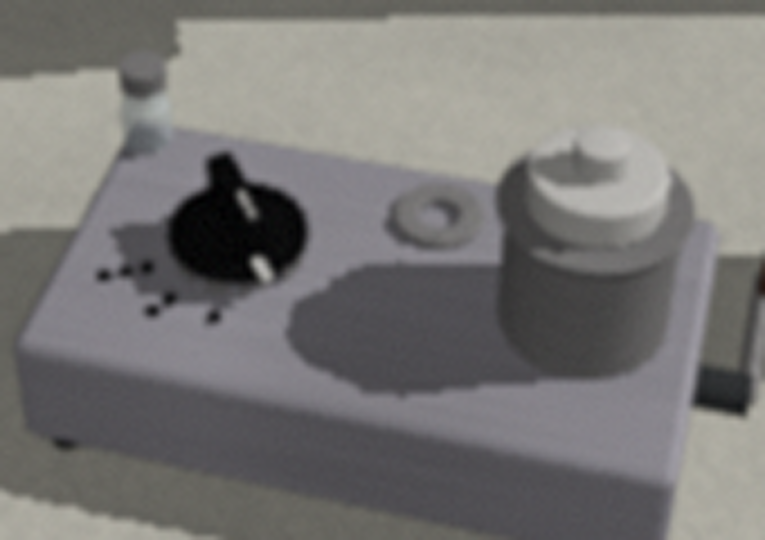

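View pics/b.png

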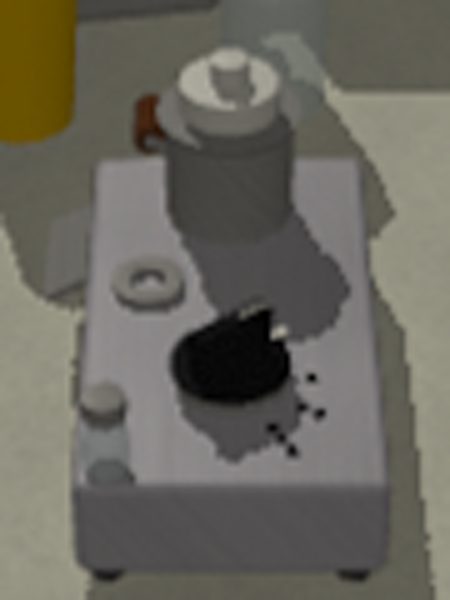

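The crops show the pips, the skirt, the pointer and the pusher. In crop a they are at (213,317), (170,298) and so on, with the pointer tip at (266,279). In crop b the single pip is at (312,378) and the pointer tip at (286,330). Next I'll fit the slicer's pose to these points.

```bash
cat > fit.py <<'E'
import numpy as np
from scipy.optimize import least_squares
from station import ctrl
def cam(n): c=ctrl.camera(n); return c["intrinsics"],c["camera_from_world"]
def proj(c,p):
    q=c[1][:3,:3]@p+c[1][:3,3]; q=c[0]@q; return q[:2]/q[2]
def pip(a,r): a=np.radians(a); return [r*np.cos(a),r*np.sin(a),.0915]
P=[pip(3,.053),pip(-29,.053),pip(-29,.065),pip(-60,.053),pip(-60,.065),pip(-60,.077),[0,.195,.217]]
E
python3 - <<'E'
from fit import *
S,D=cam("scene"),cam("side")
a=np.array([(213,317),(170,298),(152,311),(147,267),(125,270),(103,275),(604,137),(267,280)]);a=(a+.5)/4.5-.5+[215,180]
b=np.array([(312,378),(302,408),(320,414),(272,428),(282,438),(292,451),(232,57),(286,330)]);b=(b+.5)/5-.5+[245,160]
def res(x):
    c,s=np.cos(x[2]),np.sin(x[2]);R=np.array([[c,-s,0],[s,c,0],[0,0,1]]);t=np.array([x[0],x[1],0])
    pts=P+[[.046*np.cos(x[3]),.046*np.sin(x[3]),.1105]]
    return np.concatenate([proj(C,R@np.array(p)+t)-m[i]for C,m in((S,a),(D,b))for i,p in enumerate(pts)])
f=least_squares(res,[.55,-.05,0,.6],loss="soft_l1")
x=f.x;print(x,np.degrees(x[2:]));print(np.round(res(x).reshape(-1,2),1).tolist())
E
```

```text
[ 0.52359951 -0.00639445 -0.17617897  0.66222195] [-10.0943112   37.94252287]
[[0.1, -0.1], [-0.4, 0.1], [-0.1, -0.3], [-0.3, 0.1], [-0.1, 0.2], [0.1, -0.0], [-0.6, 0.9], [-0.2, -0.1], [-0.2, -0.3], [0.1, -0.6], [-0.2, -0.6], [0.0, -0.3], [-0.0, -0.1], [-0.0, -0.5], [-0.6, -0.1], [-0.2, -0.2]]
```

```bash
python3 -m pendant '[[[1.79,2.59,0.35],0.009],[[1.79,2.59,0.35],0.009],[[1.79,2.59,0.35],0.009],[[1.79,2.59,0.35],0.009],[[1.79,2.59,0.35],0.009],[[1.79,2.59,0.35],0.009],[[1.79,2.59,0.35],0.009],[[1.79,2.59,0.35],0.009],[[1.79,2.59,0.35],0.009],[[1.79,2.59,0.35],0.009],[[1.79,2.59,0.35],0.009],[[1.79,2.59,0.35],0.009],[[1.79,2.59,0.35],0.009],[[1.79,2.59,0.35],0.009],[[1.79,2.59,0.35],0.009],[[1.79,2.59,0.35],0.009],[[1.79,2.59,0.35],0.009],[[1.79,2.59,0.35],0.009],[[1.79,2.59,0.35],0.009],[[1.79,2.59,0.35],0.009]]' 0.55 20
python3 -m pendant '[[[0,0,0],0],[[0,0,0],0],[[0,0,0],0],[[0,0,0],0]]'
python3 - <<'E'
from station import ctrl
import cv2,numpy as np
c=ctrl.camera("wrist");np.savez("w.npz",K=c["intrinsics"],T=c["camera_from_world"])
cv2.imwrite("pics/w.png",c["color"][:,:,::-1]); print(ctrl.get_obs())
E
```

```text
time_s: 1.87
ee_pos: [0.5247, -0.0048, 0.2478]
eef_rot: [-3.142, 0.0, 0.487]
force: [-0.6, -1.2, 0.2]
grip_width: 0.0518
grip_force: 0.0
time_s: 2.2
ee_pos: [0.5236, -0.0071, 0.2477]
eef_rot: [-3.142, 0.0, 0.486]
force: [-0.8, 0.2, -0.1]
grip_width: 0.0514
grip_force: 0.0
{'time_s': 2.25, 'qpos': array([-8.35732659e-02,  1.95614029e-01,  1.48839701e+00, -4.84316752e-05,
        1.45762441e+00,  1.00172342e+00]), 'joint_vel': array([-0.00097687, -0.00228676, -0.0041451 , -0.0006998 , -0.00036597,
        0.00385904]), 'tau': array([ 4.34984788e-01, -4.81923580e+01, -3.67240548e+01,  6.09522290e-02,
       -5.70237392e-02, -8.17317545e-03]), 'ee_pos': array([ 0.5236836 , -0.00715435,  0.24778129]), 'eef_rot': array([3.14157518e+00, 6.19802810e-05, 4.85505115e-01]), 'force': array([-0.04387323,  0.32548942,  0.78131673]), 'moment': array([-0.04606057, -0.01238062,  0.04090046]), 'grip_force': 0.0, 'grip_width': 0.05184639735885939}
```

View pics/w.png

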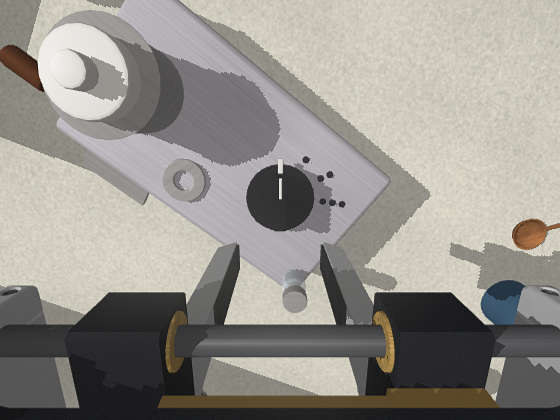

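The wrist view shows the knob skirt at (280,197), the pointer tip at (281,160) and the pips at (306,159) through (342,204). The shaker cap is at about (294,282). The bar lies along the tool's x axis, as it should.

Run:
```python
from fit import *
d=np.load("w.npz");C=(d["K"],d["T"])
m=np.array([(306,159),(320,178),(330,174),(322,201),(332.5,202),(342,204)])+0.
def F(x):
    c,s=np.cos(x[2]),np.sin(x[2]);R=np.array([[c,-s,0],[s,c,0],[0,0,1]]);return lambda p:R@np.array(p)+[x[0],x[1],0]
f=least_squares(lambda x:np.concatenate([proj(C,F(x)(p))-q for p,q in zip(P,m)]+[proj(C,F(x)([0,0,.110]))-[280,197]]),[.5236,-.0064,-.176])
print(f.x,np.round(f.fun,1))
def back(u,z):
    K,T=C;R=T[:3,:3];o=-R.T@T[:3,3];v=R.T@np.linalg.inv(K)@[*u,1];return o+v*(z-o[2])/v[2]
for u,z in(((281,160),.1105),((280,197),.110),((280,197),.11),((294,280),.15)):
    p=back(u,z);print(u,p)
t=back((281,160),.1105)-back((280,197),.110);print(np.degrees(np.arctan2(t[1],t[0])))
```

```text
[ 0.52571329 -0.00801783 -0.191872  ] [ 0.1 -0.3  0.6 -0.  -0.   0.3  0.4 -0.3 -0.5  0.2 -0.5 -0.4 -0.   0.5]
(281, 160) [0.56449889 0.01119362 0.1105    ]
(280, 197) [ 0.52621748 -0.00778779  0.11      ]
(280, 197) [ 0.52621748 -0.00778779  0.11      ]
(294, 280) [ 0.45764839 -0.06162779  0.15      ]
26.37400352836563
```

```bash
python3 -m pendant '[[[0.13,0,-1.5],-0.012],[[0,0,-1.5],0],[[0,0,-1.5],0],[[0,0,-1.5],0],[[0,0,-1.5],0],[[0,0,-1.5],0],[[0,0,-1.5],0],[[0,0,-1.5],0],[[0,0,-0.3],0],[[0,0,-0.3],0],[[0,0,-0.3],0],[[0,0,-0.3],0],[[0,0,0],0],[[0,0,0],0],[[0,0,0],0]]' 0.55 12
python3 - <<'E'
from station import ctrl
import cv2
for n in ["wrist"]:cv2.imwrite(f"pics/{n}1.png",ctrl.camera(n)["color"][:,:,::-1])
E
```

```text
time_s: 3.5
ee_pos: [0.5256, -0.0063, 0.1161]
eef_rot: [3.141, -0.0, 0.475]
force: [-0.5, -0.3, 0.4]
grip_width: 0.0516
grip_force: 0.0
```

View pics/wrist1.png

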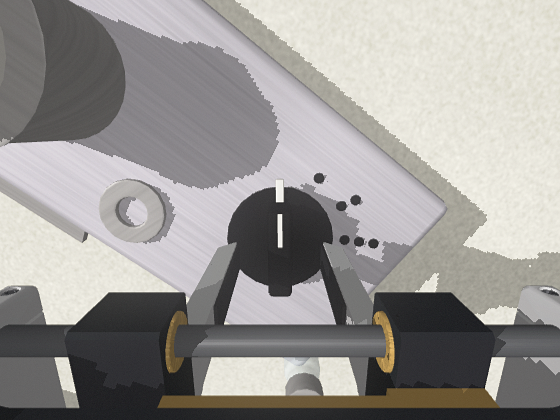

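The fingers straddle the bar symmetrically (bar at x≈280, fingers at 235 and 325). Closing now.

```bash
python3 -m pendant '[[[0,0,0],0],[[0,0,0],0],[[0,0,0],0],[[0,0,0],0],[[0,0,0],0],[[0,0,0],0],[[0,0,0],0],[[0,0,0],0]]' 0 35; python3 -c "
from station import ctrl
print(ctrl.get_obs()['moment'])"
```

```text
time_s: 4.22
ee_pos: [0.5254, -0.0063, 0.1157]
eef_rot: [-3.142, -0.0, 0.475]
force: [-0.4, -0.2, -0.6]
grip_width: 0.0022
grip_force: 0.0
[-0.07940249 -0.0034637  -0.00461194]
```

The grip closed on nothing, so I'll look.

Run:
```python
from station import ctrl
import cv2,numpy as np
w=ctrl.camera("wrist")["color"][130:400,150:410,::-1]
s=ctrl.camera("side")["color"][150:285,225:355,::-1]
r=lambda i,k:cv2.resize(i,None,fx=k,fy=k,interpolation=cv2.INTER_CUBIC)
cv2.imwrite("pics/c.png",np.hstack([r(w,1.5),r(s,3)]))
```

```text
(no output)
```

View pics/c.png

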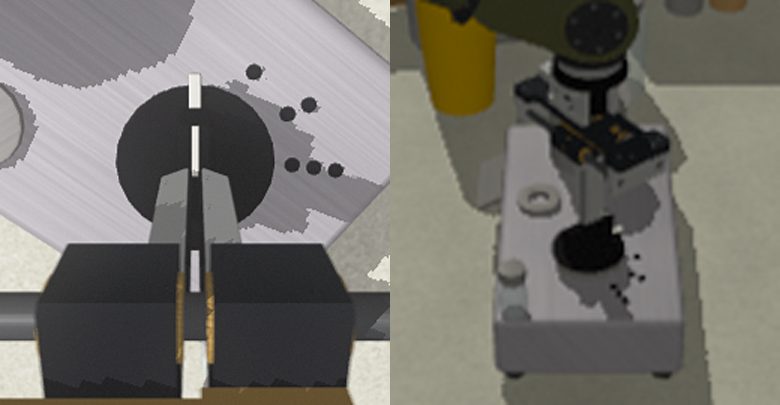

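```bash
python3 -m pendant '[[[0,0,0],0],[[0,0,0],0],[[0,0,0],0]]'
python3 - <<'E'
from fit import *
for n in("scene","side","wrist"):
    C=cam(n); p=np.array([.5254,-.0063,.1157])
    print(n,proj(C,p),proj(C,p+[0,0,.019]),proj(C,np.array([.525,-.0072,.142])),proj(C,np.array([.525,-.0072,.110])))
print(ctrl.get_obs()["grip_width"])
import cv2
w=ctrl.camera("wrist")["color"][130:330,180:380,::-1]
s=ctrl.camera("scene")["color"][160:260,217:317,::-1]
r=lambda i,k:cv2.resize(i,None,fx=k,fy=k,interpolation=cv2.INTER_CUBIC)
cv2.imwrite("pics/d.png",np.hstack([r(w,2),r(s,4)]))
E
```

```text
time_s: 4.57
ee_pos: [0.5254, -0.0063, 0.1157]
eef_rot: [-3.142, 0.0, 0.475]
force: [-0.5, -0.3, 0.0]
grip_width: 0.0007
grip_force: 0.0
scene [267.0566854  228.83120469] [266.78180458 223.22063781] [266.33392816 220.89956573] [266.80390089 230.35799817]
side [291.18075782 229.67189348] [291.19780173 225.13789084] [291.13239892 223.56458952] [291.10467431 231.2079698 ]
wrist [277.85349232 239.85942014] [277.71360208 249.80155573] [278.61097986 255.22199779] [278.71810239 238.1596164 ]
0.00037228193419931927
```

View pics/d.png

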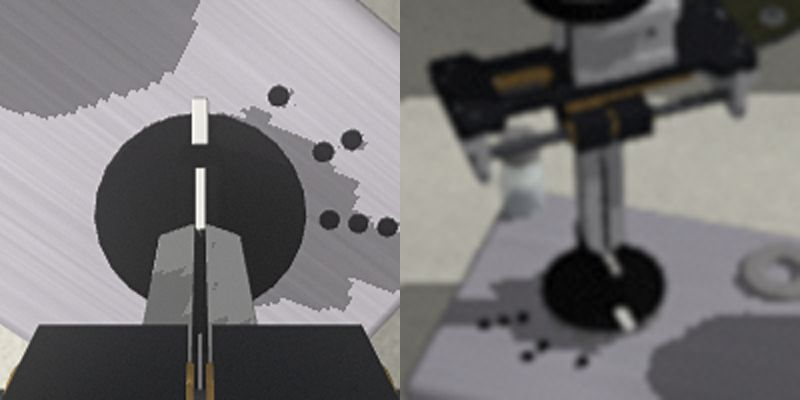

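Run:
```python
from fit import *
C=cam("wrist")
m=np.array([(278,96),(324,152),(352,140),(329,220),(358,223),(387,227)])/2+[180,130]
sk=np.array([200,214])/2+[180,130]
def F(x):
    c,s=np.cos(x[2]),np.sin(x[2]);R=np.array([[c,-s,0],[s,c,0],[0,0,1]]);return lambda p:R@np.array(p)+[x[0],x[1],x[3]]
res=lambda x:np.concatenate([proj(C,F(x)(p))-q for p,q in zip(P,m)]+[proj(C,F(x)([0,0,.110]))-sk])
f=least_squares(res,[.5236,-.0064,-.176,0]);print(f.x,np.round(f.fun,1))
p=F(f.x)
print("cam pos",-C[1][:3,:3].T@C[1][:3,3])
# predicted with nominal pose
x=[.525,-.0072,-.184,0];
print("top bar ends",[proj(C,np.array([.525,-.0072,.142])+s*.03*np.array([.89,.456,0])+t*.008*np.array([-.456,.89,0])).round() for s in(-1,1)for t in(-1,1)])
print("skirt half width px",proj(C,np.array([.525,-.0072,.11])+.04*np.array([-.456,.89,0]))-proj(C,np.array([.525,-.0072,.11])))
```

```text
[ 0.5251438  -0.00825562 -0.19448407 -0.00066012] [ 0.8 -0.8 -0.1 -0.   0.2  0.3 -0.2 -0.6 -0.3 -0.1 -0.5 -0.1  0.1  1.3]
cam pos [0.59437342 0.02791999 0.32288899]
top bar ends [array([290., 297.]), array([267., 297.]), array([292., 210.]), array([266., 210.])]
skirt half width px [-53.5126734   -0.08139038]
```

```bash
python3 -m pendant '[[[0,0,0],0],[[0,0,0],0],[[0,0,0],0],[[0,0,0],0]]' 0.4
python3 - <<'E'
from station import ctrl
import cv2,numpy as np
w=ctrl.camera("wrist")["color"][190:310,220:340,::-1]
s=ctrl.camera("side")["color"][180:260,251:331,::-1]
r=lambda i,k:np.clip(cv2.resize(i,None,fx=k,fy=k,interpolation=cv2.INTER_CUBIC)*2.2,0,255)
cv2.imwrite("pics/e.png",np.hstack([r(w,10/3),r(s,5)]))
E
```

```text
time_s: 5.2
ee_pos: [0.5254, -0.0063, 0.1157]
eef_rot: [-3.142, 0.0, 0.475]
force: [0.6, 0.0, -0.8]
grip_width: 0.0235
grip_force: 0.0[ WARN:0@1.490] global loadsave.cpp:1063 imwrite_ Unsupported depth image for selected encoder is fallbacked to CV_8U.
```

View pics/e.png

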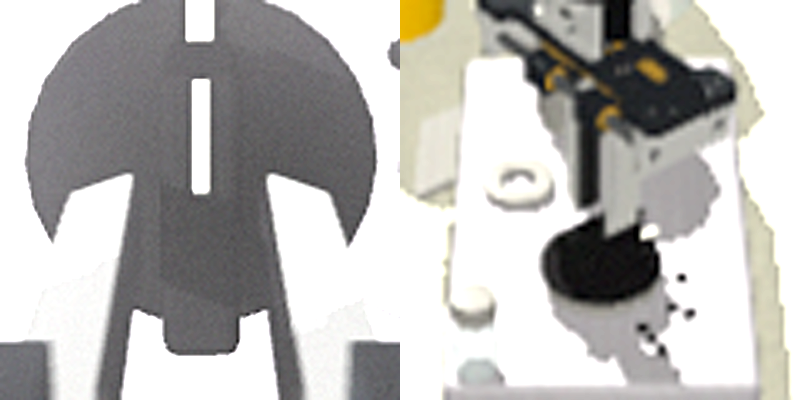

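Run:
```python
from fit import *
W,D=cam("wrist"),cam("side")
for w in((319,247),(324,263),(300,242.5)):
  for s in((298,223.6),(292.2,227.6)):
    f=least_squares(lambda p:np.concatenate([proj(W,p)-w,proj(D,p)-s]),[.525,-.006,.12]);print(w,s,f.x.round(4),f.fun.round(1))
o=ctrl.get_obs();print(o["ee_pos"],o["grip_width"])
```

```text
(319, 247) (298, 223.6) [ 0.5449 -0.0244  0.1525] [-0.   0.   0.3  0.1]
(319, 247) (292.2, 227.6) [ 0.5396 -0.0292  0.1364] [-0.7  0.7  4.7  1.1]
(324, 263) (298, 223.6) [ 0.5395 -0.0299  0.1591] [ 0.1 -0.1 -1.  -0.3]
(324, 263) (292.2, 227.6) [ 0.5337 -0.0353  0.1434] [-0.5  0.5  3.3  0.9]
(300, 242.5) (298, 223.6) [ 0.5408 -0.0142  0.147 ] [ 0.2 -0.2 -1.6 -0.4]
(300, 242.5) (292.2, 227.6) [ 0.5349 -0.0181  0.1297] [-0.4  0.4  2.6  0.7]
[ 0.52540104 -0.00630185  0.11572783] 0.03699959161119378
```

The fingertips look about 30 mm above the reported TCP, just over the bar. I'll lower in steps and watch the force.

```bash
python3 -m pendant '[[[0,0,-0.1],0],[[0,0,-0.1],0],[[0,0,-0.1],0],[[0,0,-0.1],0]]'; python3 -m pendant '[[[0,0,-0.1],0],[[0,0,-0.1],0],[[0,0,0],0]]'
```

```text
time_s: 5.73
ee_pos: [0.5254, -0.0063, 0.1116]
eef_rot: [-3.142, 0.0, 0.475]
force: [-0.2, -0.2, 0.1]
grip_width: 0.0375
grip_force: 0.0
time_s: 5.98
ee_pos: [0.5253, -0.0063, 0.1095]
eef_rot: [-3.141, 0.0, 0.475]
force: [-0.1, -0.9, 0.4]
grip_width: 0.0372
grip_force: 0.0
```

```bash
python3 -m pendant '[[[0,0,-0.1],0],[[0,0,-0.1],0],[[0,0,-0.1],0],[[0,0,-0.1],0],[[0,0,-0.1],0]]'; python3 -m pendant '[[[0,0,-0.1],0],[[0,0,-0.1],0],[[0,0,-0.1],0],[[0,0,-0.1],0],[[0,0,-0.1],0],[[0,0,0],0]]'; python3 -m pendant '[[[0,0,-0.1],0],[[0,0,-0.1],0],[[0,0,-0.1],0],[[0,0,-0.1],0],[[0,0,-0.1],0],[[0,0,0],0]]'; python3 -c "
from station import ctrl
import cv2
cv2.imwrite('pics/f0.png',ctrl.camera('wrist')['color'][:,:,::-1])"
```

```text
time_s: 6.4
ee_pos: [0.5254, -0.0063, 0.1046]
eef_rot: [-3.142, 0.0, 0.475]
force: [0.3, 0.3, -0.6]
grip_width: 0.0375
grip_force: 0.0
time_s: 6.9
ee_pos: [0.5253, -0.0063, 0.0995]
eef_rot: [-3.141, 0.0, 0.475]
force: [0.5, -0.2, 0.1]
grip_width: 0.0374
grip_force: 0.0
time_s: 7.4
ee_pos: [0.5253, -0.0063, 0.0945]
eef_rot: [-3.141, 0.0, 0.475]
force: [-0.9, 0.3, -0.5]
grip_width: 0.0374
grip_force: 0.0
```

Next, a light trial grip.

```bash
python3 -m pendant '[[[0,0,0],0],[[0,0,0],0],[[0,0,0],0],[[0,0,0],0],[[0,0,0],0],[[0,0,0],0]]' 0 6
```

```text
time_s: 7.95
ee_pos: [0.5255, -0.0064, 0.0948]
eef_rot: [3.141, -0.0, 0.475]
force: [0.4, -0.8, 0.5]
grip_width: 0.0159
grip_force: 6.0
```

The bar is gripped at 15.9 mm. Firming the grip and lifting 9 mm.

```bash
python3 -m pendant '[[[0,0,0],0],[[0,0,0],0],[[0,0,0],0],[[0,0,0.1],0],[[0,0,0.1],0],[[0,0,0.1],0],[[0,0,0],0],[[0,0,0],0]]' 0 40;  python3 -m pendant '[[[0,0,0.1],0],[[0,0,0.1],0],[[0,0,0.1],0],[[0,0,0.1],0],[[0,0,0.1],0],[[0,0,0.1],0],[[0,0,0],0],[[0,0,0],0]]'; python3 -c "
from station import ctrl
import cv2
print(ctrl.get_obs()['moment'])
cv2.imwrite('pics/f1.png',ctrl.camera('wrist')['color'][:,:,::-1])"
```

```text
time_s: 8.62
ee_pos: [0.5253, -0.0064, 0.0976]
eef_rot: [-3.142, 0.0, 0.475]
force: [3.6, -2.2, -7.4]
grip_width: 0.0159
grip_force: 40.0
time_s: 9.28
ee_pos: [0.5253, -0.0063, 0.1037]
eef_rot: [-3.142, 0.0, 0.475]
force: [4.1, -3.0, -9.0]
grip_width: 0.0154
grip_force: 40.0
[-0.6953051  -0.72734408  0.03978521]
```

```bash
python3 -m pendant '[[[0.04,-0.06,0],0],[[0.02,-0.04,0],0],[[0,0,0],0],[[0,0,0],0]]'; python3 -m pendant '[[[0,0,0],-0.04],[[0,0,0],-0.06],[[0,0,0],-0.06],[[0,0,0],-0.06],[[0,0,0],0],[[0,0,0],0]]'
```

```text
time_s: 9.67
ee_pos: [0.5255, -0.0067, 0.1034]
eef_rot: [-3.14, 0.001, 0.475]
force: [-1.3, 6.2, -9.8]
grip_width: 0.0155
grip_force: 40.0
time_s: 10.17
ee_pos: [0.5256, -0.0069, 0.1036]
eef_rot: [-3.141, 0.001, 0.257]
force: [-1.0, 5.3, -9.6]
grip_width: 0.016
grip_force: 40.0
```

```bash
python3 -m pendant '[[[-0.01,0.06,0],-0.06],[[0,0,0],-0.06],[[0,0,0],-0.06],[[0,0,0],-0.06],[[0,0,0],-0.06],[[0,0,0],-0.06],[[0,0,0],-0.06],[[0,0,0],-0.06],[[0,0,0],-0.06],[[0,0,0],-0.06],[[0,0,0],-0.06],[[0,0,0],-0.06],[[0,0,0],0],[[0,0,0],0]]'; python3 -c "
from station import ctrl
import cv2
o=ctrl.get_obs();print(o['moment'],o['qpos'][5])
cv2.imwrite('pics/g.png',ctrl.camera('wrist')['color'][:,:,::-1])"; python3 -m pendant '[[[0,0,-0.08],0],[[0,0,-0.08],0],[[0,0,-0.08],0],[[0,0,0],0]]'
```

```text
time_s: 11.33
ee_pos: [0.5256, -0.0075, 0.1036]
eef_rot: [3.14, 0.0, -0.462]
force: [-3.5, -5.6, -8.6]
grip_width: 0.0159
grip_force: 40.0
[-1.09953821  0.58268715 -0.05854718] 1.950230562254983
time_s: 11.72
ee_pos: [0.5256, -0.0075, 0.1012]
eef_rot: [3.14, 0.0, -0.462]
force: [-2.7, -5.7, -9.6]
grip_width: 0.0158
grip_force: 40.0
```

```bash
python3 -m pendant '[[[-0.03,-0.05,-0.03],0],[[0,0,-0.03],0],[[0,0,0],0],[[0,0,0],0]]'; python3 -m pendant '[[[0,0,-0.03],0],[[0,0,0],0],[[0,0,0],0]]'; python3 -m pendant '[[[0,0,-0.03],0],[[0,0,0],0],[[0,0,0],0]]'
```

```text
time_s: 12.05
ee_pos: [0.5256, -0.0075, 0.1008]
eef_rot: [3.141, -0.0, -0.464]
force: [-2.9, -4.2, -8.4]
grip_width: 0.0157
grip_force: 40.0
time_s: 12.3
ee_pos: [0.5255, -0.0075, 0.1004]
eef_rot: [3.141, -0.0, -0.464]
force: [-2.7, -4.6, -9.6]
grip_width: 0.0156
grip_force: 40.0
time_s: 12.55
ee_pos: [0.5256, -0.0075, 0.1002]
eef_rot: [3.141, -0.0, -0.464]
force: [-2.5, -4.6, -8.1]
grip_width: 0.0158
grip_force: 40.0
```

```bash
for i in 1 2 3; do python3 -m pendant '[[[0,0,-0.03],0],[[0,0,0],0],[[0,0,0],0]]' | grep -E 'pos|^force'; done
```

```text
ee_pos: [0.5256, -0.0075, 0.0999]
force: [-3.2, -5.2, -7.7]
ee_pos: [0.5256, -0.0075, 0.0997]
force: [-1.9, -4.2, -8.3]
ee_pos: [0.5256, -0.0075, 0.0994]
force: [-3.1, -4.9, -7.4]
```

```bash
for i in 1 2 3 4; do python3 -m pendant '[[[0,0,-0.03],0],[[0,0,0],0],[[0,0,0],0]]' | grep -E 'pos|^force'; done
```

```text
ee_pos: [0.5256, -0.0075, 0.0991]
force: [-3.5, -5.5, -7.7]
ee_pos: [0.5256, -0.0075, 0.0988]
force: [-2.9, -5.0, -8.0]
ee_pos: [0.5256, -0.0075, 0.0985]
force: [-2.6, -4.6, -7.1]
ee_pos: [0.5256, -0.0075, 0.0982]
force: [-3.4, -5.0, -7.5]
```

No contact at 3.5 mm, well below land height, so the tooth is in a notch. At -16° it can only be notch two. Easing it down.

```bash
for i in 1 2 3 ; do python3 -m pendant '[[[0,0,-0.05],0],[[0,0,-0.05],0],[[0,0,0],0],[[0,0,0],0]]' | grep -E 'time|pos|^force'; done;  python3 -c "
from station import ctrl
o=ctrl.get_obs();print(o['moment'])"
```

```text
time_s: 14.63
ee_pos: [0.5256, -0.0075, 0.0972]
force: [-3.0, -4.5, -7.9]
time_s: 14.97
ee_pos: [0.5256, -0.0075, 0.0963]
force: [-3.2, -4.7, -7.2]
time_s: 15.3
ee_pos: [0.5256, -0.0075, 0.0953]
force: [-3.6, -5.8, -5.2]
[-1.10084028  0.77351979 -0.14650569]
```

```bash
python3 -m pendant '[[[0,0,-0.03],0],[[0,0,0],0],[[0,0,0],0]]' | grep -E 'pos|^force'
python3 - <<'E'
from station import ctrl
import cv2,numpy as np
c=ctrl.camera("wrist");np.savez("w2.npz",K=c["intrinsics"],T=c["camera_from_world"])
w=c["color"][130:330,180:400,::-1]
s=ctrl.camera("scene")["color"][190:270,217:297,::-1]
r=lambda i,k:cv2.resize(i,None,fx=k,fy=k,interpolation=cv2.INTER_CUBIC)
cv2.imwrite("pics/h.png",np.hstack([r(w,2),cv2.resize(s,(360,400),interpolation=cv2.INTER_CUBIC)]))
E
```

```text
ee_pos: [0.5255, -0.0075, 0.095]
force: [-4.4, -5.7, -5.1]
```

View pics/h.png

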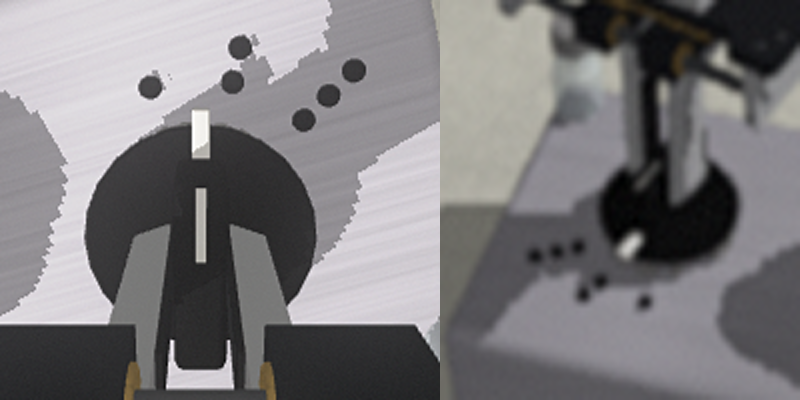

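The picture shows the pointer tip at (200,112), between the single pip (150,87) and the first of the two pips (232,82). That puts it at about -16°, which only notch two can match. Releasing and rising.

```bash
python3 -m pendant '[[[0,0,0],0],[[0,0,0],0],[[0,0,0],0],[[0,0,0],0],[[0,0,0],0],[[0,0,0],0]]' 0.38 | grep -E 'pos|force|width'; python3 -c "
from station import ctrl
import cv2
cv2.imwrite('pics/i.png',ctrl.camera('wrist')['color'][:,:,::-1])"
python3 -m pendant '[[[0,0,0.2],0],[[0,0,0.5],0],[[0,0,0.8],0],[[0,0,1],0],[[0,0,1],0],[[0,0,1.5],0],[[0,0,1.5],0],[[0,0,1.5],0],[[0,0,1.5],0],[[0,0,1.5],0],[[0,0,1.5],0],[[0,0,0],0],[[0,0,0],0],[[0,0,0],0]]'
python3 - <<'E'
from station import ctrl
import cv2,numpy as np
c=ctrl.camera("wrist");cv2.imwrite("pics/j.png",c["color"][:,:,::-1]);np.savez("w3.npz",K=c["intrinsics"],T=c["camera_from_world"])
g=cv2.cvtColor(c["color"],cv2.COLOR_RGB2GRAY)
K,T=c["intrinsics"],c["camera_from_world"]
def proj(p): q=K@(T[:3,:3]@p+T[:3,3]); return q[:2]/q[2]
from scipy.optimize import least_squares
print("axis",proj(np.array([.525,-.0076,.11])))
# dark round blobs = pips ; bright blobs inside skirt = pointer
for name,m in(("dark",g<75),("bright",g>185)):
    n,l,s,ce=cv2.connectedComponentsWithStats(m.astype(np.uint8))
    u=proj(np.array([.525,-.0076,.11]))
    print(name,[(ce[i].round(1).tolist(),s[i].tolist()) for i in range(1,n) if 12<s[i,4]<4000 and np.hypot(*(ce[i]-u))<90])
E
```

```text
ee_pos: [0.5258, -0.0071, 0.0949]
force: [0.1, -0.9, -0.5]
grip_width: 0.0357
grip_force: 0.0
time_s: 17.37
ee_pos: [0.5253, -0.0072, 0.2192]
eef_rot: [3.141, 0.001, -0.465]
force: [-0.3, -1.2, -0.6]
grip_width: 0.0359
grip_force: 0.0
axis [279.00106174 205.48385318]
dark [([292.6, 144.4], [290, 142, 7, 6, 35]), ([328.6, 151.8], [325, 149, 8, 7, 40]), ([290.0, 155.4], [287, 152, 7, 7, 39]), ([263.9, 157.2], [261, 154, 7, 7, 36]), ([320.8, 159.8], [318, 157, 7, 7, 38]), ([313.1, 167.7], [310, 165, 7, 7, 39]), ([280.0, 204.8], [244, 169, 73, 73, 3929])]
bright [([340.3, 152.9], [330, 140, 24, 25, 219]), ([342.0, 165.4], [329, 160, 27, 12, 95]), ([279.9, 168.9], [278, 164, 5, 12, 54]), ([341.9, 181.1], [330, 170, 31, 24, 287]), ([280.0, 195.5], [279, 185, 3, 22, 66]), ([343.8, 197.1], [326, 187, 37, 21, 232])]
```

Run:
```python
import cv2,numpy as np
for im,d in(("w","w"),("j","w3")):
    z=np.load(d+".npz");K,T=z["K"],z["T"]
    g=cv2.imread(f"pics/{im}.png",0)
    n,l,s,ce=cv2.connectedComponentsWithStats((g<80).astype(np.uint8))
    i=[i for i in range(1,n) if 2500<s[i,4]<6000 and 60<s[i,2]<90]
    c=-T[:3,:3].T@T[:3,3]
    for k in i:
        w=s[k,2];dep=K[0,0]*.080/w
        print(im,s[k],ce[k],"pred w",K[0,0]*.08/(T@[.525,-.0076,.11,1])[2])
```

```text
w [ 246  165   68   66 3394] [279.93842074 197.79316441] pred w 68.55579159635336
j [ 244  169   73   73 3964] [279.96796165 204.69853683] pred w 74.20556912028461
```

```bash
python3 -c "
from station import ctrl
print(ctrl.hand_in())"
```

```text
the job is handed in; nothing more can be done
None
```

I set the slicer to its two-pip notch: the knob was lifted, turned clockwise past the single pip and dropped home. It was then released and the job handed in at about 17.5 s, with the arm clear of everything; the result has not been reported back to me.

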